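Press an inlay in a toggle-clamp jig at the goldsmith's bench

TASK

Set the small dark steel pressing cap squarely on the white inlay in the blue nest of the jig, boss up, and let go of it. Then swing the red-handled toggle clamp over centre down onto the cap, let go of the handle so that the clamp holds by itself for about two seconds, and swing it back fully open, leaving the cap lying in the nest. Do not disturb the other things on the bench.

Things in the scene. Friction and masses are not known exactly. Their poses are not given: they have to be found in the camera images.
- jig: Pressing jig, fixed to the bench: aluminium base plate 190 x 100 x 12 mm (x = -130 to +60 mm) with a blue square nest and a steel toggle clamp. Origin: on the bench under the nest's centre; +x runs from the clamp's pivot to the nest, z up.
- nest (a point): Centre of the nest at the top face of the inlay, 34 mm above the bench; axes as the jig's. The pocket is 49 x 49 mm with sides along the jig's x and y, floor 12 mm above the bench, blue walls 7 mm thick up to 42 mm with a flared rim. Buckle and inlay lie in it.
- pivot (a point): The clamp arm's pivot, at jig x = -85 mm, 100 mm above the bench, turning about the jig's y, between two steel cheeks that reach 21 mm to either side and 112 mm high. The arm is 16 mm wide.
- clamp (a joint): Clamp arm angle (rad): 0 = swung up and back against its open stop (start); 2.1 = level over the nest, pad on the seated cap (clamped). Grows as it closes. A spring snaps it over centre at about 1.05: beyond, it closes and presses by itself with about 7 N; before, it springs open. About 5 N at the handle moves it.
- handle: Red round handle bar that turns freely on its axle, 14 mm diameter, 70 mm long, along the jig's y, sticking out to the +y side of the arm's end. Origin: its middle, to be pinched from above across the bar, 44 mm beside the arm's middle plane. In the jig's frame at joint value j, with q = 2.1 - j (mm): x = -85 + 135 cos q - 20 sin q, y = 44, z = 100 + 135 sin q + 20 cos q.
- pad: Black sprung rubber pressure pad under the clamp arm, 20 mm diameter, 9 mm high. Origin: centre of its lower face, which meets the top of the cap's boss when clamped.
- cap: Small pressing cap of dark steel, about 0.3 kg: square flange 46 x 46 x 14 mm with a square boss 26 x 26 mm, 16 mm high, in the middle of its top (30 mm high over all). Origin: centre of its underside; x, y along its sides, z up. Either way round fits the nest.
- inlay: White inlay plate, 44 x 44 x 6 mm, lying on the buckle in the nest. Origin: centre of its underside.
- buckle: Brass buckle body, 46 x 46 x 16 mm, on the floor of the nest. Origin: centre of its underside.
- wide_cap: Bystander: wide cap of brass, like the pressing cap but with a 64 x 64 mm flange; too large for the nest. Origin: centre of its underside.
- brush: Bystander: wooden-handled brush, about 155 mm long, 32 mm high, lying along its x. Origin: on the bench below its ferrule.
- tweezers: Bystander: steel tweezers, 150 mm long, 8 mm high, lying along their x. Origin: on the bench below their middle.
- flux_bottle: Bystander: white plastic bottle, green cap, 44 mm diameter, 100 mm high. Origin: centre of its underside.
- jar: Bystander: glass jar with brass lid, 72 mm diameter, 85 mm high. Origin: centre of its underside.
Not all that is in view belongs to the job. There is more than one size of the inlay; the job needs the smallest.

How it is judged (in metres and radians):
On the way, in this order (a step that is already met when the one before it is completed fails the run):
1. the cap is seated squarely on the inlay in the nest and let go, with the clamp still open (z of cap in the frame of jig between 0.0315 and 0.0365 m and x of cap in the frame of jig between -0.0035 and 0.0035 m and y of cap in the frame of jig between -0.0035 and 0.0035 m and angle between cap's own z axis and vertical below 0.06 rad and horizontal distance between inlay and cap below 0.008 m and horizontal distance between buckle and jig below 0.006 m and contact force between the fingers and cap below 0.2 N and value of joint clamp below 0.6 rad), for 0.2 s.
2. the clamp is over centre with its pad pressing on the seated cap, holding by itself with the handle let go, for one second (z of cap in the frame of jig between 0.0315 and 0.0365 m and x of cap in the frame of jig between -0.0035 and 0.0035 m and y of cap in the frame of jig between -0.0035 and 0.0035 m and angle between cap's own z axis and vertical below 0.06 rad and horizontal distance between inlay and cap below 0.008 m and horizontal distance between buckle and jig below 0.006 m and value of joint clamp above 2.02 rad and contact force between pad and cap above 2 N and contact force between the fingers and handle below 0.3 N), for 1 s.
At the end, for the whole second after the job is handed in: Clamp open (joint below 0.15 rad) and still, handle let go; cap at rest on the inlay in the nest: underside 31.5 to 36.5 mm above the bench, within 3.5 mm of the nest's centre in x and y, upright within 0.06 rad; inlay within 8 mm of the cap's centre, buckle within 6 mm of the nest's (z of cap in the frame of jig between 0.0315 and 0.0365 m and x of cap in the frame of jig between -0.0035 and 0.0035 m and y of cap in the frame of jig between -0.0035 and 0.0035 m and angle between cap's own z axis and vertical below 0.06 rad and horizontal distance between inlay and cap below 0.008 m and horizontal distance between buckle and jig below 0.006 m and value of joint clamp below 0.15 rad and velocity of joint clamp between -0.1 and 0.1 rad/s and linear speed of cap below 0.02 m/s and contact force between the fingers and handle below 0.2 N); the robot touches nothing.
It fails at once if the wide brass cap is shifted by more than 3 cm (distance of wide_cap from where it was at the start of the episode above 0.03 m).
It fails at once if the brush is shifted by more than 3 cm (distance of brush from where it was at the start of the episode above 0.03 m).
It fails at once if the pair of tweezers is shifted by more than 3 cm (distance of tweezers from where it was at the start of the episode above 0.03 m).
It fails at once if the white bottle is shifted by more than 3 cm (distance of flux_bottle from where it was at the start of the episode above 0.03 m).
It fails at once if the glass jar is shifted by more than 3 cm (distance of jar from where it was at the start of the episode above 0.03 m).
It also fails if it takes over 69 s, if anything falls off the work surface, if the arm or the gripper's body presses on something with over 40 N, if the wrist force passes 120 N, or if a joint passes its speed limit or range.

ROBOT

A 7-joint arm with a two-finger parallel gripper is mounted at the origin on the work surface. World frame = base frame: x ahead of the robot, y to its left, z up, the work surface at z = 0. Lengths are in mm, angles in rad, forces in N, time in s.
With the tool pointing down it reaches from about 400 to 850 mm from the base axis. Payload 10.4 kg.
Tool frame: the origin (TCP) lies between the finger pads; the fingertips stand 17 mm ahead of it and the grasp point (between the pads) lies 2 mm behind it; z points along the fingers, y is the line along which they close (so a half turn about z gives the same grasp; the last joint's range is limited). The gripper opens to 85 mm and grips with 20 to 120 N. Pads are 22 mm wide; open, the fingers measure 114 mm over their backs; the gripper's body (76 mm by 85 mm) begins 54 mm behind the grasp point. The pads swing forward as they close: fully open they stand 13 mm farther back than shut.
Start: joints at [-1.339, 0.332, -0.065, 1.46, 0.022, 1.35, -0.088], TCP at [157.518, 604.845, 248.338] pointing down, gripper open.
Joint ranges: [-2.6, 2.6], [-0.5, 2.12], [-1.47, 1.34], [0.16, 2.42], [-1.27, 4.41], [0.06, 2.06], [-2.6, 2.6]. Speed limits (rad/s): [2.22, 2.22, 2.79, 2.79, 3.14, 3.14, 3.14].

INTERFACE

Orientations are given as a rotation vector (axis times angle).
In Python, from station import sense, grab_frame, job, spot_in gives the robot as it stands.
- The arm moves only by the shell command python3 -m jog 'ROWS' [FORCE]. ROWS is a JSON object of lists of equal length, an entry for each row: "gripper": the opening, from 0 (shut) to 1 (fully open); "travel": the shift along the tool's x, y, z as a fraction of full scale, a list of three; "yaw": the turn about the tool's z as a fraction of full scale. In form: {"gripper": [gripper, ...], "travel": [[tx, ty, tz], ...], "yaw": [yaw, ...]}. A call has 1 to 12 rows; each row shifts and turns the commanded pose from where the row before left it, along the tool's axes as they then stand; what a row does not reach is not made up. Full scale, the value 1, is 3 cm for a shift and 6 degrees for a turn. A row lasts 1/10 s, in which the tool goes at most 50 mm and 8.59 degrees, less where a joint would pass 70% of its speed; a pose out of reach is approached as far as the arm can. A call with a number of a shift or a turn outside -1 to 1 is refused whole. A call with a gripper value outside its range is refused whole. The fingers move at their own pace and stop on an object; FORCE is the grip in N (left out, the last holds). Time passes only in rows, so rows that do not move let the fingers close. It gives the time, the measured TCP pose, the force, the opening and the grip force at its end, in the units of the state.
- sense(): the state, without advancing time (a new reading comes with each control period).
- grab_frame(name): name is "scene" or "top" or "wrist"; returns a dict with "img" (400x640x3 uint8, red, green, blue), "fx", "fy", "cx", "cy" (pixels), "world_to_cam" (4x4, takes a point from world to camera coordinates). Camera axes: x right, y down, z forward; pixel columns grow to the right and rows downward; lengths in mm; the calibration is good to about 2 mm. A picture is of the moment at which its call begins. There is no depth.
- job.job_done(): hands the job in; it is judged then, once.
Trained networks look in a picture, given as the dict that the camera call returned (one of the last four; its "shot" number tells which), for a name from the list of things; names that differ only in an ending like _2 or _b are one class to them, and where a whole thing is asked for, a point or a joint stands for the part that bears it (a point fixed in the world has none). Each returns a list of dicts, best first, with "confidence" (0 to 1); they miss things now and then, are a little off and sometimes report something else, mostly with a low value. They report only what shows in the picture. A call takes as long as a camera call. They do not tell look-alikes from the thing itself.
- spot_in(picture, target): "point" ([row, column] in pixels, amid what is visible of it).
The state is a dict: "clock": time; "joint_pos": joint angles; "qd": joint speeds; "effort": joint torques, N m; "ee_pos": TCP position; "tool_rot": TCP orientation; "contact_force": force on the tool from outside, world axes, zero at the start; "moment": the same for the moment, N m; "width": finger opening in mm; "gripper_force": force on a finger pad.
Only numpy, scipy, OpenCV 4.12 (cv2) and the standard library are available. Lean on these libraries where they do the work, as an engineer would, in place of code of your own. Each camera call takes 0.05 s, during which the arm holds its last target. There are 200 camera calls.

## Working session

There is one attempt and no reset: what is moved stays moved. The work goes in short steps, Python scripts to look and compute and a shell command to move; the robot and the scene stay as the last step left them, time stands still between calls to the robot, and variables do not carry over. Pictures are saved under pics/ and viewed, at most 10 in all, crops included, and the job is handed in when it is done.

```bash
mkdir -p pics; ls; cat > h.py <<'E'
import numpy as np, cv2
from station import sense, grab_frame, job, spot_in
def ray(f,rc):
    M=np.array(f["world_to_cam"]);R=M[:3,:3];t=M[:3,3]
    d=R.T@np.array([(rc[1]-f["cx"])/f["fx"],(rc[0]-f["cy"])/f["fy"],1.])
    return -R.T@t,d
def onz(f,rc,z):
    o,d=ray(f,rc);return o+d*(z-o[2])/d[2]
def proj(f,p):
    M=np.array(f["world_to_cam"]);c=M[:3,:3]@np.array(p,float)+M[:3,3]
    return np.array([f["cy"]+f["fy"]*c[1]/c[2],f["cx"]+f["fx"]*c[0]/c[2]])
def save(f,n,s=1,crop=None):
    im=f["img"][:,:,::-1]
    if crop: r0,r1,c0,c1=crop;im=im[r0:r1,c0:c1]
    cv2.imwrite(f"pics/{n}.png",cv2.resize(im,None,fx=s,fy=s,interpolation=cv2.INTER_CUBIC))
E
python3 - <<'E'
from h import *
np.set_printoptions(precision=1,suppress=True)
s=sense();print(s)
a=[]
for c in("top","scene"):
    f=grab_frame(c);a.append(f["img"]);save(f,c);print(c,f["fx"],ray(f,(200,320)))
    for n in("jig","nest","cap","wide_cap","handle","inlay","pad","brush","tweezers","flux_bottle","jar"):
        try: print(n,[(np.round(r["point"]),round(r["confidence"],2),onz(f,r["point"],30)[:2]) for r in spot_in(f,n)][:3])
        except Exception as e: print(n,e)
E
```

```text
pics
{'clock': 0.0, 'joint_pos': array([-1.3,  0.3, -0.1,  1.5,  0. ,  1.3, -0.1]), 'qd': array([ 0., -0.,  0., -0.,  0.,  0., -0.]), 'effort': array([  0. , -62.5,   0. , -39.2,   0. ,   0. ,  -0. ]), 'ee_pos': array([157.5, 604.5, 247.5]), 'tool_rot': array([-0.4, -3.1,  0. ]), 'contact_force': array([-0.4,  0.3, -0.6]), 'moment': array([-0.1,  0. ,  0. ]), 'gripper_force': 0.0, 'width': 85.30701918643234}
top 372.69067869775847 (array([ 322.2,   10.2, 1102.7]), array([ 0.2,  0. , -1. ]))
jig [(array([267., 456.]), 0.66, array([ 314.2, -333. ])), (array([185., 333.]), 0.56, array([553.1,  13.9]))]
nest [(array([182., 333.]), 0.74, array([560.9,  12.1]))]
cap [(array([219., 459.]), 0.5, array([ 451.1, -349.2]))]
wide_cap [(array([232., 236.]), 0.6, array([413.1, 292.2])), (array([182., 332.]), 0.49, array([562.4,  15.7]))]
handle [(array([138., 294.]), 0.54, array([695.5, 131.3]))]
inlay [(array([170., 403.]), 0.9, array([ 595.3, -192.7])), (array([233., 382.]), 0.84, array([ 411.1, -127.6])), (array([188., 354.]), 0.75, array([542.5, -47.1]))]
pad [(array([219., 460.]), 0.61, array
[... 522 characters left out ...]
, 301.]), 0.61, array([556.7,  11.1]))]
nest [(array([234., 302.]), 0.79, array([555.6,  14.4]))]
cap [(array([157., 243.]), 0.47, array([ 465.5, -333.2]))]
wide_cap [(array([262., 411.]), 0.74, array([418.6, 304. ]))]
handle [(array([239., 310.]), 0.63, array([550.6,  43.6]))]
inlay [(array([210., 244.]), 0.96, array([ 608.9, -175.3])), (array([183., 300.]), 0.75, array([ 420.5, -117.4])), (array([221., 289.]), 0.73, array([547.2, -44.9]))]
pad []
brush [(array([178., 189.]), 0.72, array([ 643.2, -395.9]))]
tweezers [(array([138., 275.]), 0.7, array([ 331.9, -317.5]))]
flux_bottle []
jar [(array([368., 432.]), 0.75, array([620.7, 494.2])), (array([221., 290.]), 0.26, array([546.3, -43.3]))]
```

View pics/top.png

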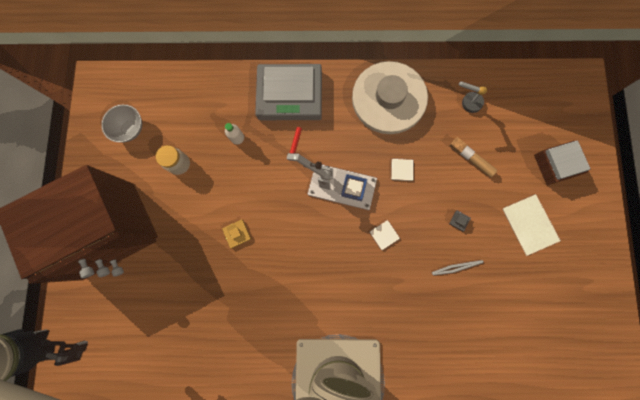

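View pics/scene.png

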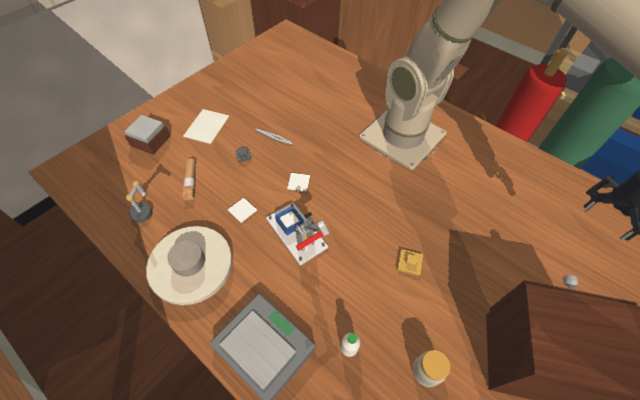

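Top view: cap at px (460,220), jig with blue nest at (354,187), handle at (295,140). The smallest white inlay is already in the nest. The wooden cabinet stands near the start pose, so I will go around it.

```bash
python3 - <<'E'
from h import *
from scipy.spatial.transform import Rotation as Ro
np.set_printoptions(precision=3,suppress=True)
s=sense();print(Ro.from_rotvec(s["tool_rot"]).as_matrix())
f=grab_frame("top");save(f,"crop",6,(130,240,285,395))
g=grab_frame("scene")
for nm,f in(("top",f),("scene",g)):
    hsv=cv2.cvtColor(f["img"],cv2.COLOR_RGB2HSV)
    m=cv2.inRange(hsv,(105,90,40),(130,255,255))
    p0=proj(f,(545,-46,42)).astype(int);mm=np.zeros_like(m);mm[p0[0]-25:p0[0]+25,p0[1]-25:p0[1]+25]=1
    ys,xs=np.nonzero(m*mm);w=np.array([onz(f,(y,x),40)[:2] for y,x in zip(ys,xs)],np.float32)
    print(nm,len(w),cv2.minAreaRect(w*1))
    c=proj(f,(453,-345,20)).astype(int);im=f["img"][c[0]-16:c[0]+17,c[1]-16:c[1]+17].max(2)
    ys,xs=np.nonzero(im<85);w=np.array([onz(f,(y+c[0]-16,x+c[1]-16),14)[:2] for y,x in zip(ys,xs)],np.float32)
    print("cap",len(w),cv2.minAreaRect(w),w.mean(0))
E
```

```text
[[-0.968  0.252  0.   ]
 [ 0.252  0.968  0.   ]
 [ 0.     0.    -1.   ]]
top 49 ((553.0220336914062, -63.82267761230469), (76.64305877685547, 39.61383056640625), 29.58318519592285)
cap 95 ((444.2480773925781, -355.3602294921875), (44.588768005371094, 40.52131652832031), 61.138458251953125) [ 442.296 -354.819]
scene 227 ((547.2083740234375, -42.80671310424805), (75.53177642822266, 66.62083435058594), 76.11417388916016)
cap 1 ((433.9173583984375, -352.31103515625), (0.0, 0.0), 0.0) [ 433.917 -352.311]
```

View pics/crop.png

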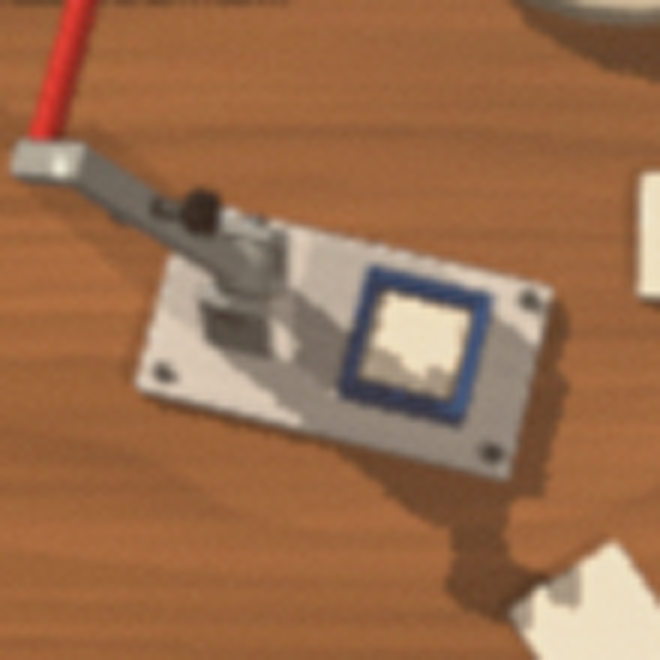

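```bash
python3 -m jog '{"gripper":[1,1,1,1,1,1,1],"travel":[[-0.55,-0.76,-0.38],[-0.55,-0.76,-0.38],[-0.55,-0.76,-0.38],[-0.55,-0.76,-0.38],[-0.55,-0.76,-0.38],[-0.55,-0.76,-0.38],[-0.55,-0.76,-0.38]],"yaw":[0,0,0,0,0,0,0]}' 40
python3 -m jog '{"gripper":[1,1,1,1,1,1,1,1,1,1],"travel":[[-0.8,-0.73,0],[-0.8,-0.73,0],[-0.8,-0.73,0],[-0.8,-0.73,0],[-0.8,-0.73,0],[-0.8,-0.73,0],[-0.8,-0.73,0],[-0.8,-0.73,0],[-0.8,-0.73,0],[-0.6,-0.73,0]],"yaw":[0,0,0,0,0,0,0,0,0,0]}'
```

```text
clock: 2.0
ee_pos: [229.4, 420.1, 328.7]
tool_rot: [0.399, 3.116, 0.001]
contact_force: [-0.2, -0.4, 0.4]
width: 85.5
gripper_force: 0.0
clock: 3.0
ee_pos: [401.1, 148.8, 328.3]
tool_rot: [0.4, 3.116, 0.001]
contact_force: [1.1, 0.3, 0.2]
width: 85.3
gripper_force: 0.0
```

```bash
python3 -m jog '{"gripper":[1,1,1,1,1,1,1],"travel":[[-0.6,-0.83,0],[-0.6,-0.83,0],[-0.6,-0.83,0],[-0.6,-0.83,0],[-0.6,-0.83,0],[-0.6,-0.83,0],[-0.6,-0.83,0]],"yaw":[0,0,0,0,0,0,0]}'
python3 - <<'E'
from h import *
f=grab_frame("wrist");save(f,"w1",1.2)
np.set_printoptions(precision=1,suppress=True)
print(f["fx"],ray(f,(200,320)))
for n in("inlay","nest","handle"):print(n,[(r["point"],r["confidence"],onz(f,r["point"],34)) for r in spot_in(f,n)])
import pickle;pickle.dump(f,open("w1.pkl","wb"))
E
```

```text
clock: 3.7
ee_pos: [478.6, -51.4, 328.3]
tool_rot: [0.399, 3.116, 0.001]
contact_force: [0.9, 0.4, 0.0]
width: 85.4
gripper_force: 0.0
280.65751211418024 (array([410.1, -33.6, 454.5]), array([ 0.3, -0.1, -1. ]))
inlay [([135.8, 258.9], 0.84, array([ 406.2, -131.5,   34. ])), ([255.8, 262.3], 0.79, array([ 591.1, -187. ,   34. ])), ([211.3, 334.7], 0.67, array([546.4, -52.6,  34. ]))]
nest [([217.8, 392.2], 0.83, array([579.9,  33. ,  34. ]))]
handle [([288.1, 514.2], 0.59, array([758.5, 211.7,  34. ]))]
```

View pics/w1.png

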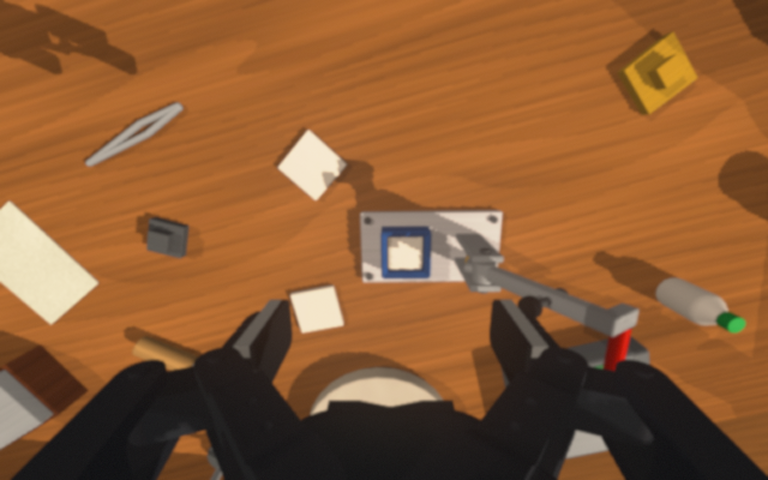

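Wrist view shows the jig almost axis-aligned with the tool; nest centre at (406,252)/1.2, cap at (167,237)/1.2, handle at (617,347)/1.2.

```bash
python3 - <<'E'
from h import *
import pickle;f=pickle.load(open("w1.pkl","rb"))
from scipy.optimize import least_squares
np.set_printoptions(precision=2,suppress=True)
hsv=cv2.cvtColor(f["img"],cv2.COLOR_RGB2HSV)
m=cv2.inRange(hsv,(105,110,30),(130,255,255));m[:,:305]=0;m[:,372:]=0;m[:175]=0;m[245:]=0
ys,xs=np.nonzero(m);w=np.array([onz(f,(y,x),41)[:2] for y,x in zip(ys,xs)],np.float32)
r=cv2.minAreaRect(w);print("blue",len(w),r)
P=np.array([[361,211],[503,211],[503,283],[360,283]])/1.2
W=np.array([onz(f,(p[1],p[0]),12)[:2] for p in P]);print(W)
# jig model corners: +x end is left in image
mod=np.array([[60,-50],[-130,-50],[-130,50],[60,50]])
def res(q):
    c,s=np.cos(q[2]),np.sin(q[2]);return (mod@np.array([[c,s],[-s,c]])+q[:2]-W).ravel()
o=least_squares(res,[545,-47,-1.8]);print("jig",o.x,res(o.x))
g=cv2.cvtColor(f["img"],cv2.COLOR_RGB2GRAY);sub=hsv[170:225,110:170]
m=((sub[...,1]<110)&(sub[...,2]<140)).astype(np.uint8)
n,l,st,ce=cv2.connectedComponentsWithStats(m);k=1+st[1:,4].argmax();ys,xs=np.nonzero(l==k)
w=np.array([onz(f,(y+170,x+110),14)[:2] for y,x in zip(ys,xs)],np.float32);print("cap",st[k],cv2.minAreaRect(w))
E
```

```text
blue 231 ((545.3243408203125, -47.909019470214844), (58.02252197265625, 58.56827926635742), 75.36677551269531)
[[ 482.08  -91.54]
 [ 529.78   91.48]
 [ 632.38   74.83]
 [ 581.13 -121.38]]
jig [547.72 -45.58  -1.82] [ 2.4   0.14  1.52  1.26 -4.17 -6.73  0.26  5.34]
cap [ 13  12  34  33 896] ((450.5244140625, -355.48638916015625), (51.554229736328125, 48.334571838378906), 59.23069763183594)
```

```bash
python3 -m jog '{"gripper":[1,1,1,1,1,1,1,1,1,1],"travel":[[-0.09,-0.99,0.2],[-0.09,-0.99,0.2],[-0.09,-0.99,0.2],[-0.09,-0.99,0.2],[-0.09,-0.99,0.2],[-0.09,-0.99,0.3],[-0.09,-0.99,0.3],[-0.09,-0.99,0.3],[-0.09,-0.99,0.3],[0,0,0]],"yaw":[0,0,0,0,0,0,0,0,0,0]}'
python3 - <<'E'
from h import *
f=grab_frame("wrist");save(f,"w2",1.2)
np.set_printoptions(precision=1,suppress=True)
for n in("cap",):print(n,[(r["point"],r["confidence"],onz(f,r["point"],18)) for r in spot_in(f,n)])
import pickle;pickle.dump(f,open("w2.pkl","wb"))
E
```

```text
clock: 4.9
ee_pos: [432.9, -317.0, 260.9]
tool_rot: [-0.404, -3.113, 0.001]
contact_force: [0.2, 1.0, -0.5]
width: 85.2
gripper_force: 0.0
cap [([194.4, 302.0], 0.62, array([ 448.6, -353.4,   18. ])), ([202.5, 568.0], 0.62, array([552.6,  -4.4,  18. ])), ([208.0, 543.3], 0.31, array([552. , -37.5,  18. ]))]
```

View pics/w2.png

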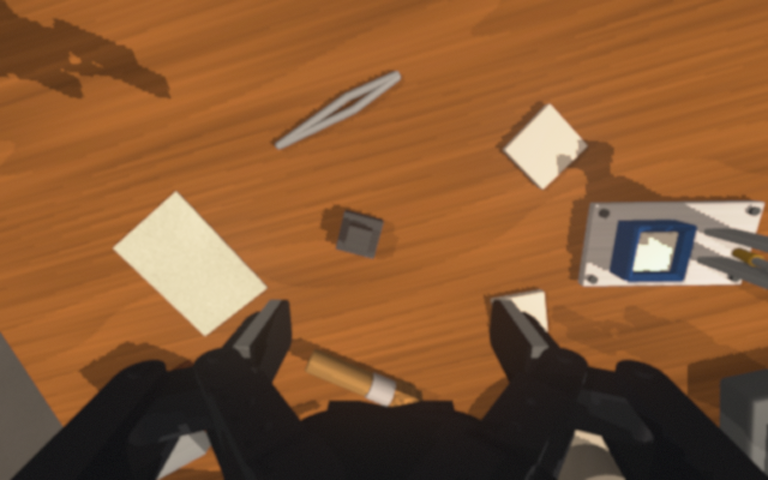

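```bash
cat > fit.py <<'E'
from h import *
from scipy.optimize import minimize
from scipy.ndimage import gaussian_filter
def box(hx,hy,z0,z1):return np.array([[a*hx,b*hy,z] for a in(-1,1) for b in(-1,1) for z in(z0,z1)])
def fit(f,mask,hulls,q0,bl=0.7):
    K=4;h,w=mask.shape;T=gaussian_filter(mask.astype(float),bl)
    def ren(q):
        c,s=np.cos(q[2]),np.sin(q[2]);im=np.zeros((h*K,w*K),np.uint8)
        for H in hulls:
            p=H.copy();p[:,:2]=H[:,:2]@np.array([[c,s],[-s,c]])+q[:2]
            px=np.array([proj(f,a)[::-1] for a in p]);px=((px+.5)*K-.5)
            cv2.fillConvexPoly(im,cv2.convexHull(np.round(px*16).astype(np.int32)),1,shift=4)
        return gaussian_filter(cv2.resize(im.astype(np.float32),(w,h),interpolation=cv2.INTER_AREA),bl)
    cost=lambda q:((ren(q)-T)**2).sum()
    best=min((minimize(cost,[q0[0],q0[1],a],method="Nelder-Mead",options=dict(initial_simplex=[[q0[0],q0[1],a],[q0[0]+6,q0[1],a],[q0[0],q0[1]+6,a],[q0[0],q0[1],a+.2]],xatol=.02,fatol=.01)) for a in np.atleast_1d(q0[2])),key=lambda o:o.fun)
    return best.x,best.fun
CAP=[box(23,23,0,14),box(13,13,0,30)]
def graymask(f,p,R=30):
    hsv=cv2.cvtColor(f["img"],cv2.COLOR_RGB2HSV);r,c=proj(f,p).astype(int)
    m=np.zeros(hsv.shape[:2],np.uint8);s=hsv[r-R:r+R,c-R:c+R]
    m[r-R:r+R,c-R:c+R]=(s[...,1]<110)&(s[...,2]<150)
    n,l,st,_=cv2.connectedComponentsWithStats(m);return l==1+st[1:,4].argmax()
E
python3 - <<'E'
from fit import *
import pickle
np.set_printoptions(precision=3,suppress=True)
for n in("w1","w2"):
    f=pickle.load(open(n+".pkl","rb"))
    m=graymask(f,(450,-354,15));print(n,m.sum(),fit(f,m,CAP,(450,-354,np.array([0,.4,.8,1.2]))))
    hsv=cv2.cvtColor(f["img"],cv2.COLOR_RGB2HSV);r,c=proj(f,(545,-47,35)).astype(int)
    m=np.zeros(hsv.shape[:2],np.uint8);m[r-40:r+40,c-40:c+40]=cv2.inRange(hsv,(105,80,20),(130,255,255))[r-40:r+40,c-40:c+40]
    k,l,st,_=cv2.connectedComponentsWithStats(m);ys,xs=np.nonzero(l==1+st[1:,4].argmax())
    hh=cv2.convexHull(np.c_[xs,ys].astype(np.int32));m=np.zeros_like(m);cv2.fillConvexPoly(m,hh,1)
    print(m.sum(),fit(f,m,[box(31.5,31.5,12,42)],(545,-47,-1.82)))
print(fit.__name__)
E
```

```text
w1 896 (array([ 452.399, -359.543,   -0.52 ]), np.float64(34.770164320457646))
1572 (array([548.507, -48.851,  -1.796]), np.float64(107.57849644141938))
w2 1067 (array([ 451.45 , -359.251,   -0.526]), np.float64(27.390814324127327))
3074 (array([547.142, -45.418,  -1.83 ]), np.float64(65.65459012618385))
fit
```

```bash
python3 -m jog '{"gripper":[1,1,1,1,1,1,1,1],"travel":[[-0.19,-0.24,0.8],[-0.19,-0.24,0.8],[-0.19,-0.24,0.8],[-0.19,-0.24,0.8],[-0.19,-0.24,0.8],[0,0,0],[0,0,0],[0,0,0]],"yaw":[0,0,0,0,0,0.87,0.87,0.87]}'
python3 - <<'E'
from fit import *
np.set_printoptions(precision=3,suppress=True)
f=grab_frame("wrist");g=grab_frame("top")
m=graymask(f,(451.5,-359,15),70);o=f["img"].copy();o[m]=[255,0,255];f["img"]=o;save(f,"w3",1.2)
print(m.sum(),fit(f,m,CAP,(451,-358,np.array([-.6,-.5,-.4]))))
m=graymask(g,(451.5,-359,15),16);print(m.sum(),fit(g,m,CAP,(451,-358,np.array([-.6,-.5,-.4]))))
print([onz(g,r["point"],18) for r in spot_in(g,"cap")])
E
```

```text
clock: 5.8
ee_pos: [454.4, -354.6, 142.0]
tool_rot: [0.821, 3.032, 0.003]
contact_force: [-0.8, -0.5, 0.2]
width: 85.3
gripper_force: 0.0
2303 (array([ 451.631, -359.37 ,   -0.508]), np.float64(51.23388360961953))
201 (array([ 454.5  , -353.833,   -0.828]), np.float64(48.7745657949237))
[array([ 452.579, -351.205,   18.   ]), array([721.733, 312.144,  18.   ])]
```

View pics/w3.png

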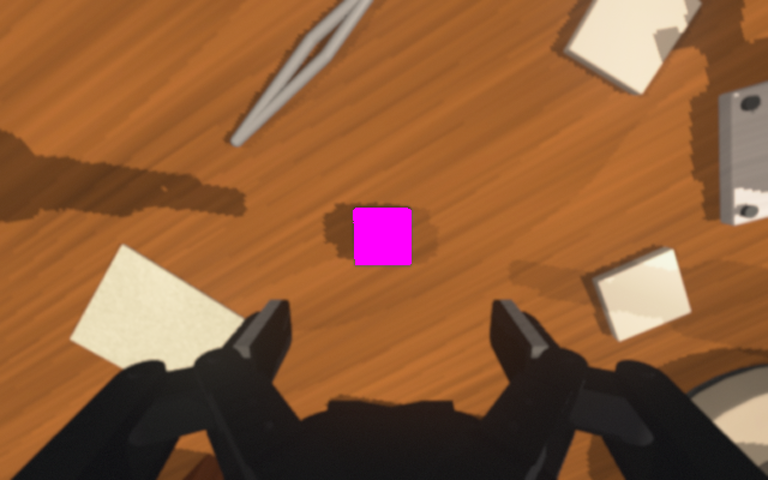

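```bash
python3 -m jog '{"gripper":[1,1,1,1,1,1,0.2,0.2,0.2,0.2,0.2,0.2],"travel":[[0,-0.187,0.5],[0,0,0.8],[0,0,0.8],[0,0,0.8],[0,0,0.5],[0,0,0.25],[0,0,0],[0,0,0],[0,0,0],[0,0,0],[0,0,0],[0,0,0]],"yaw":[0,0,0,0,0,0,0,0,0,0,0,0]}' 40
```

```text
clock: 7.15
ee_pos: [450.8, -361.9, 33.5]
tool_rot: [0.819, 3.031, 0.0]
contact_force: [-0.1, 1.8, 7.2]
width: 25.0
gripper_force: 40.8
```

```bash
python3 -m jog '{"gripper":[0.2,0.2,0.2,0.2,0.2,0.2,0.2,0.2,0.2],"travel":[[0,0,-0.4],[0,0,-0.9],[0,0,-0.9],[0,0,-0.9],[0,0,-0.9],[0,0,-0.9],[0,0,0],[0,0,0],[0,0,0]],"yaw":[0,0,0,0,0,0,-0.87,-0.87,-0.87]}'
python3 -m jog '{"gripper":[0.2,0.2,0.2,0.2,0.2,0.2,0.2,0.2,0.2,0.2,0.2,0.2],"travel":[[0.13,0.6,0],[0.13,0.99,0],[0.13,0.99,0],[0.13,0.99,0],[0.13,0.99,0],[0.13,0.99,0],[0.13,0.99,0],[0.13,0.99,0],[0.13,0.99,0],[0.13,0.99,0],[0.13,0.99,0],[0,0.3,0]],"yaw":[0,0,0,0,0,0,0,0,0,0,0,0]}'
python3 - <<'E'
from fit import *
import pickle
np.set_printoptions(precision=3,suppress=True)
f=grab_frame("wrist");save(f,"w4",1.2);pickle.dump(f,open("w4.pkl","wb"))
hsv=cv2.cvtColor(f["img"],cv2.COLOR_RGB2HSV);r,c=proj(f,(547,-46,35)).astype(int);print(r,c)
m=cv2.inRange(hsv,(105,80,20),(130,255,255))
k,l,st,_=cv2.connectedComponentsWithStats(m);j=1+st[1:,4].argmax();print(st[j]);ys,xs=np.nonzero(l==j)
hh=cv2.convexHull(np.c_[xs,ys].astype(np.int32));m=np.zeros_like(m);cv2.fillConvexPoly(m,hh,1)
print(fit(f,m,[box(31.5,31.5,12,42)],(547,-46,-1.82)))
print(sense()["ee_pos"],sense()["tool_rot"],sense()["width"])
E
```

```text
clock: 8.05
ee_pos: [449.8, -361.7, 180.3]
tool_rot: [0.394, 3.117, 0.0]
contact_force: [0.2, 0.2, -2.5]
width: 25.3
gripper_force: 39.8
clock: 9.25
ee_pos: [490.2, -34.3, 179.9]
tool_rot: [-0.394, -3.117, -0.002]
contact_force: [0.6, -0.6, -1.2]
width: 24.5
gripper_force: 39.9
247 327Traceback (most recent call last):
  File "<stdin>", line 7, in <module>
ValueError: attempt to get argmax of an empty sequence
```

View pics/w4.png

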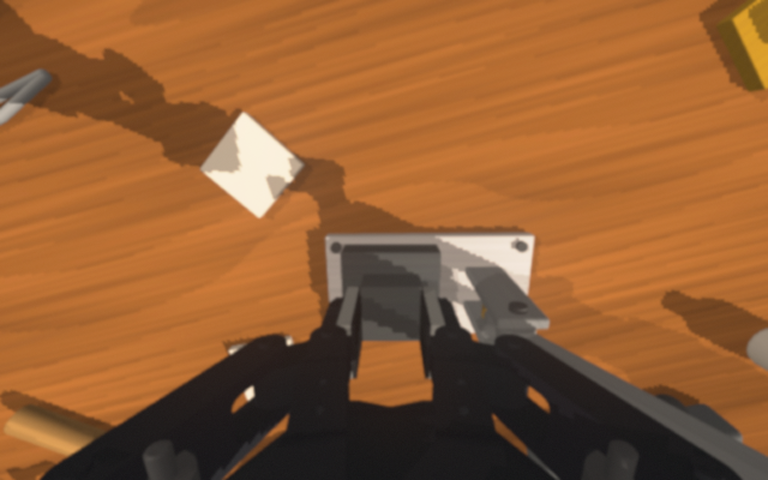

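The cap hangs square in the grip (flange corners about (342,250),(440,250)/1.2) above the plate, hiding the nest. I'll measure both from edges in this one picture.

```bash
python3 - <<'E'
from h import *
import pickle
from scipy.spatial.transform import Rotation as Ro
np.set_printoptions(precision=2,suppress=True)
f=pickle.load(open("w4.pkl","rb"));g=f["img"].astype(float)[...,2]  # blue channel
S=[sense() for _ in range(1)];print(S[0]["ee_pos"],S[0]["clock"])
R=Ro.from_rotvec(S[0]["tool_rot"]).as_matrix();T=S[0]["ee_pos"]
print("plate near row",[ (c,np.round(g[188:204,c-3:c+3].mean(1)).astype(int).tolist()) for c in(300,400,425)])
print("cap near row",np.round(g[196:220,305:345].mean(1)).astype(int).tolist())
print("plate L",np.round(g[205:225,264:290].mean(0)).astype(int).tolist())
print("plate R",np.round(g[198:204,432:456].mean(0)).astype(int).tolist())
print("cap L",np.round(g[214:230,274:296].mean(0)).astype(int).tolist())
print("cap R",np.round(g[214:222,356:378].mean(0)).astype(int).tolist())
E
```

```text
[490.55 -34.36 179.85] 9.3
plate near row [(300, [40, 40, 40, 40, 41, 51, 72, 92, 109, 120, 128, 132, 133, 132, 124, 102]), (400, [51, 46, 45, 45, 50, 66, 90, 116, 149, 181, 200, 209, 210, 210, 211, 212]), (425, [52, 49, 46, 46, 53, 73, 96, 123, 157, 188, 207, 212, 207, 197, 190, 188])]
cap near row [113, 123, 129, 132, 133, 132, 124, 102, 73, 56, 51, 50, 50, 56, 66, 76, 80, 81, 81, 80, 79, 77, 75, 75]
plate L [40, 40, 40, 40, 40, 42, 53, 81, 112, 131, 134, 129, 122, 117, 115, 114, 115, 115, 112, 103, 86, 70, 63, 60, 58, 58]
plate R [130, 139, 144, 152, 162, 174, 187, 200, 211, 216, 216, 205, 172, 117, 69, 53, 52, 52, 54, 54, 54, 55, 54, 54]
cap L [136, 138, 138, 138, 138, 138, 138, 137, 133, 119, 93, 71, 62, 61, 61, 61, 61, 61, 61, 61, 61, 61]
cap R [91, 91, 91, 91, 91, 91, 91, 91, 91, 92, 99, 112, 124, 130, 132, 133, 134, 134, 135, 136, 135, 135]
```

```bash
python3 - <<'E'
from h import *
import pickle
np.set_printoptions(precision=2,suppress=True)
f=pickle.load(open("w4.pkl","rb"));T=np.array([490.55,-34.36,179.85])
a=np.arctan2(-3.117,-.394)*2;ex=np.array([np.cos(a),np.sin(a)]);ey=np.array([ -np.sin(a),np.cos(a)])*-1
print(ex,ey)
def t(rc,z):
    d=onz(f,rc,z)[:2]-T[:2];return np.array([d@ex,d@ey])
zb=T[2]-33.5
for n,rc,z in(("cap near bot",(203.3,325),zb),("cap near top",(210,325),zb+14),("capL",(222,283.7),zb+14),("capR",(218,367),zb+14),
 ("plate near bot300",(193.7,300),0),("near bot425",(193.5,425),0),("near top300",(196,300),12),("near top425",(196.7,425),12),("pL",(215,271.2),12),("pR",(201,444.7),12)):
    print(n,t(rc,z))
E
```

```text
[-0.97  0.25] [0.25 0.97]
cap near bot [24.16  0.21]
cap near top [24.46  0.19]
capL [ 17.52 -22.59]
capR [19.83 23.27]
plate near bot300 [ -7.41 -27.62]
near bot425 [ -7.21 113.1 ]
near top300 [ -6.91 -26.6 ]
near top425 [ -7.73 109.02]
pL [-28.6  -58.94]
pR [-12.59 131.  ]
```

```bash
python3 -m jog '{"gripper":[0.2,0.2,0.2,0.2,0.2,0.2,0.2],"travel":[[-0.65,0.023,0],[-0.65,0,0],[-0.65,0,0],[0,0,0.8],[0,0,0.8],[0,0,0.8],[0,0,0.8]],"yaw":[0,0,0,0,0,0,0]}'
python3 -m jog '{"gripper":[0.2,0.2],"travel":[[0,0,0],[0,0,0]],"yaw":[0,0]}'
python3 - <<'E'
from h import *
s=sense();print(s["ee_pos"]);f=grab_frame("wrist");save(f,"w5",1.2)
E
```

```text
clock: 10.0
ee_pos: [546.9, -53.1, 83.1]
tool_rot: [0.402, 3.116, -0.001]
contact_force: [-0.4, 0.1, -2.3]
width: 25.1
gripper_force: 40.0
clock: 10.2
ee_pos: [547.0, -52.6, 84.3]
tool_rot: [-0.401, -3.116, 0.001]
contact_force: [0.6, 0.4, -0.6]
width: 24.7
gripper_force: 40.0
[547.03810614 -52.63889054  84.33770759]
```

View pics/w5.png

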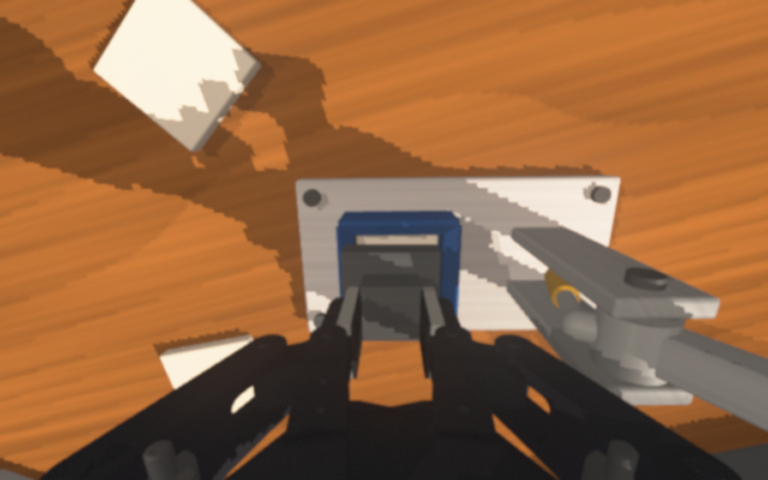

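```bash
cat > meas.py <<'E'
from h import *
from scipy.spatial.transform import Rotation as Ro
def edge(v,o,lo,hi):
    v=v[lo-o:hi-o];d=np.abs(np.diff(v));k=d.argmax();a=slice(max(0,k-2),k+3);w=d[a];return lo+.5+(np.arange(len(d))[a]*w).sum()/w.sum()
E
python3 - <<'E'
from meas import *
np.set_printoptions(precision=2,suppress=True)
f=grab_frame("wrist");I=f["img"].astype(float);g=I[...,2];r=I[...,0]
s=sense();T=s["ee_pos"];print(T,s["tool_rot"])
R=Ro.from_rotvec(s["tool_rot"]).as_matrix();ex,ey=R[:2,0],R[:2,1]
def t(rc,z):
    d=onz(f,rc,z)[:2]-T[:2];return np.array([d@ex,d@ey])
pr=lambda n,v:print(n,np.round(v).astype(int).tolist())
pr("plate L r 190-200 c244",r[188:198,244:262].mean(0))
pr("plate R c500",r[160:170,500:524].mean(0))
pr("rim L c272",r[190:200,272:300].mean(0));pr("rim R c360",r[205:225,360:392].mean(0))
pr("rim near r168 ",r[168:212,310:345].mean(1));pr("plate near r140",r[140:158,290:400].mean(1))
pr("capL c276",r[214:230,276:296].mean(0));pr("cap R 356",r[214:222,356:384].mean(0))
E
```

```text
[547.86 -52.08  85.13] [0.4  3.11 0.  ]
plate L r 190-200 c244 [126, 126, 126, 127, 134, 149, 164, 170, 170, 170, 170, 169, 170, 170, 170, 170, 170, 170]
plate R c500 [137, 137, 139, 144, 152, 164, 179, 201, 228, 242, 246, 243, 230, 205, 181, 173, 178, 184, 187, 190, 192, 193, 194, 195]
rim L c272 [170, 170, 170, 170, 169, 167, 158, 131, 88, 56, 48, 47, 46, 46, 46, 46, 46, 46, 46, 46, 45, 46, 48, 58, 74, 89, 96, 98]
rim R c360 [71, 71, 71, 71, 70, 68, 62, 54, 48, 46, 47, 47, 47, 48, 48, 48, 48, 48, 49, 49, 51, 63, 90, 119, 136, 141, 141, 141, 140, 138, 137, 137]
rim near r168  [166, 166, 165, 166, 166, 157, 129, 89, 58, 47, 46, 45, 46, 46, 46, 47, 48, 47, 47, 46, 45, 44, 44, 44, 46, 57, 87, 126, 157, 176, 185, 189, 189, 188, 176, 142, 98, 69, 61, 60, 61, 66, 78, 89]
plate near r140 [130, 128, 127, 127, 127, 127, 129, 136, 149, 161, 166, 167, 167, 167, 166, 165, 164, 164]
capL c276 [168, 168, 168, 163, 145, 111, 73, 59, 65, 72, 74, 74, 74, 74, 74, 74, 74, 74, 74, 74]
cap R 356 [74, 73, 73, 74, 74, 74, 74, 74, 74, 72, 66, 56, 48, 46, 46, 46, 46, 47, 47, 47, 47, 48, 48, 48, 51, 64, 92, 120]
```

```bash
python3 - <<'E'
from meas import *
np.set_printoptions(precision=2,suppress=True)
f=grab_frame("wrist");s=sense();T=s["ee_pos"];print(T,s["tool_rot"])
R=Ro.from_rotvec(s["tool_rot"]).as_matrix();ex,ey=R[:2,0],R[:2,1]
def t(rc,z):
    d=onz(f,rc,z)[:2]-T[:2];return np.array([d@ex,d@ey])
zb=T[2]-33.5
for n,rc,z in(("cap near bot",(203.4,325),zb),("capL",(222,284),zb+14),("capR",(218,366.6),zb+14),("plate near",(148,345),12),("pL",(193,248.9),12),("pR",(165,513),12),("rimL",(195,279.5),42),("rimR",(215,382.2),42),("rim near",(175,327),42)): print(n,t(rc,z))
E
```

```text
[547.89 -51.84  85.08] [0.4  3.11 0.  ]
cap near bot [23.69 -0.07]
capL [ 17.15 -22.69]
capR [19.45 22.77]
plate near [52.39 13.98]
pL [ 19.97 -55.69]
pR [ 40.42 133.89]
rimL [ 26.34 -28.39]
rimR [13.14 36.35]
rim near [38.93  1.17]
```

```bash
python3 - <<'E'
from meas import *
np.set_printoptions(precision=2,suppress=True)
f=grab_frame("wrist");s=sense();T=s["ee_pos"]
R=Ro.from_rotvec(s["tool_rot"]).as_matrix();ex,ey=R[:2,0],R[:2,1]
def t(rc,z):
    d=onz(f,rc,z)[:2]-T[:2];return np.array([d@ex,d@ey])
r=f["img"][...,0].astype(float)
for n,rc,z in(("plate0",(148,345),0),("wall bot",(175.2,327),12),("inlay near",(194.3,327),34),("flare?",(184,327),42)):print(n,t(rc,z))
print(r[140:158,420:440].mean(1).round().tolist());print(f["img"][168:200,325].tolist())
E
```

```text
plate0 [51.16 14.92]
wall bot [33.02  1.5 ]
inlay near [24.58  1.33]
flare? [33.21  1.25]
[134.0, 131.0, 131.0, 130.0, 130.0, 133.0, 148.0, 177.0, 208.0, 228.0, 236.0, 240.0, 241.0, 241.0, 240.0, 240.0, 240.0, 241.0]
[[165, 152, 140], [165, 152, 140], [166, 152, 140], [166, 153, 141], [166, 152, 142], [154, 142, 135], [122, 115, 116], [78, 80, 96], [52, 62, 86], [44, 57, 81], [48, 59, 83], [46, 58, 83], [46, 59, 84], [47, 61, 87], [48, 64, 94], [47, 67, 98], [47, 69, 101], [46, 68, 99], [47, 64, 93], [44, 60, 88], [43, 59, 85], [45, 60, 87], [44, 60, 86], [44, 59, 86], [46, 60, 86], [67, 73, 90], [111, 105, 104], [154, 140, 126], [180, 162, 141], [187, 168, 146], [189, 170, 148], [189, 169, 148]]
```

```bash
python3 -m jog '{"gripper":[0.2,0.2,0.2,0.2,0.2,0.2,0.2],"travel":[[0.03,0.133,0],[0,0,0],[0,0,0.1],[0,0,0.1],[0,0,0.1],[0,0,0.05],[0,0,0]],"yaw":[0,0,0,0,0,0,0]}'
```

```text
clock: 11.1
ee_pos: [547.1, -47.5, 72.8]
tool_rot: [-0.399, -3.116, 0.0]
contact_force: [-0.1, 0.3, -1.7]
width: 25.1
gripper_force: 40.0
```

```bash
python3 -m jog '{"gripper":[0.2,0.2,0.2,0.2],"travel":[[0,0,0.06],[0,0,0.06],[0,0,0.04],[0,0,0]],"yaw":[0,0,0,0]}'
```

```text
clock: 11.5
ee_pos: [547.1, -47.4, 68.1]
tool_rot: [-0.399, -3.116, 0.0]
contact_force: [-0.6, -0.8, -1.5]
width: 24.9
gripper_force: 40.0
```

```bash
python3 -m jog '{"gripper":[0.2,0.2,0.2,0.2],"travel":[[0,0,0.03],[0,0,0.03],[0,0,0],[0,0,0]],"yaw":[0,0,0,0]}'
```

```text
clock: 11.9
ee_pos: [547.3, -47.4, 67.4]
tool_rot: [-0.399, -3.116, -0.001]
contact_force: [-6.9, 0.3, 11.9]
width: 24.7
gripper_force: 41.7
```

```bash
python3 -m jog '{"gripper":[0.5,0.5,0.5,0.5,0.5,0.5,0.5,0.5,0.5,0.5,0.5],"travel":[[0,0,0],[0,0,0],[0,0,0],[0,0,-0.3],[0,0,-0.6],[0,0,-0.9],[0,0,-0.9],[0,0,-0.9],[0,0,-0.9],[0,0,-0.9],[0.8,0,-0.8]],"yaw":[0,0,0,0,0,0,0,0,0,0,0]}'
python3 - <<'E'
from meas import *
np.set_printoptions(precision=2,suppress=True)
f=grab_frame("wrist");import pickle;pickle.dump(f,open("w6.pkl","wb"));save(f,"w6",1.2);s=sense();print(s["ee_pos"],s["tool_rot"])
E
```

```text
clock: 13.0
ee_pos: [525.1, -41.9, 254.3]
tool_rot: [0.401, 3.114, -0.003]
contact_force: [-0.3, 0.9, 1.2]
width: 42.6
gripper_force: 0.0
[523.06 -42.35 257.46] [0.4  3.11 0.  ]
```

View pics/w6.png

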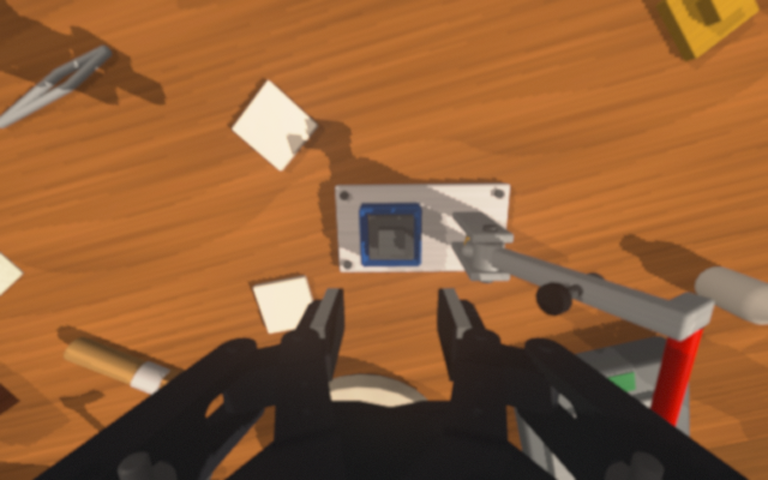

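The cap sits squarely in the nest with its boss up, centred at (390,236)/1.2. Next I'll go to the handle for a closer look.

```bash
python3 -m jog '{"gripper":[0.5,0.5,0.5,0.5,0.5,0.5,0.5,0.5],"travel":[[0,0,-0.8],[0,0.95,-0.4],[0,0.95,0],[0,0.95,0],[0,0.95,0],[0,0.95,0],[0,0.95,0],[0,0,0]],"yaw":[0,0,0,0,0,0,0,0]}'
python3 - <<'E'
from meas import *
np.set_printoptions(precision=2,suppress=True)
f=grab_frame("wrist");s=sense();T=s["ee_pos"];print(T,s["tool_rot"])
hsv=cv2.cvtColor(f["img"],cv2.COLOR_RGB2HSV);m=cv2.inRange(hsv,(0,180,60),(4,255,255))|cv2.inRange(hsv,(174,180,60),(180,255,255))
k,l,st,ce=cv2.connectedComponentsWithStats(m);j=1+st[1:,4].argmax();print(st[j],ce[j])
R=Ro.from_rotvec(s["tool_rot"]).as_matrix();ex,ey=R[:2,0],R[:2,1]
N=np.array([546.3,-47.2]);H=N-170.4*np.array([-.25,-.968])+44*np.array([.968,-.25])
for d in(9,44,79):
    p=N-170.4*np.array([-.25,-.968])+d*np.array([.968,-.25]);print("pred",p,proj(f,[*p,206.4]))
for rr in range(st[j][1],st[j][1]+st[j][3],10):
    xs=np.nonzero(l[rr]==j)[0];w=onz(f,(rr,xs.mean()),206.4)[:2];d=w-N;print(rr,xs.min(),xs.max(),w,"jig",d@[-.25,-.968],d@[.968,-.25])
print("handle rel TCP tool",(H-T[:2])@ex,(H-T[:2])@ey)
save(f,"w7",1.2)
E
```

```text
clock: 13.85
ee_pos: [567.1, 128.8, 288.3]
tool_rot: [-0.39, -3.117, -0.0]
contact_force: [-1.1, 0.7, -0.4]
width: 42.7
gripper_force: 0.0
[566.98 126.01 288.47] [-0.39 -3.12  0.  ]
[ 311  254   17   75 1106] [318.62 291.86]
pred [597.61 115.5 ] [253.48 318.16]
pred [631.49 106.75] [290.95 318.29]
pred [665.37  98.  ] [325.47 318.41]
254 325 325 [599.44 120.78] jig -175.89062262117633 9.441601081378359
264 311 325 [606.8  112.96] jig -170.15497910487758 18.52281871971841
274 312 326 [615.97 111.42] jig -170.95747337024537 27.786717587985848
284 311 326 [625.04 108.62] jig -170.5140469388296 37.26415191554131
294 311 326 [634.42 106.16] jig -170.48665471291315 46.957348469829775
304 311 326 [644.02 103.66] jig -170.45862794226812 56.8750892723656
314 312 326 [653.95 101.51] jig -170.86612107485365 67.02408913795816
324 312 326 [664.    98.89] jig -170.84192901367578 77.41499271541595
handle rel TCP tool -67.27551998871758 -2.58244062364734
```

View pics/w7.png

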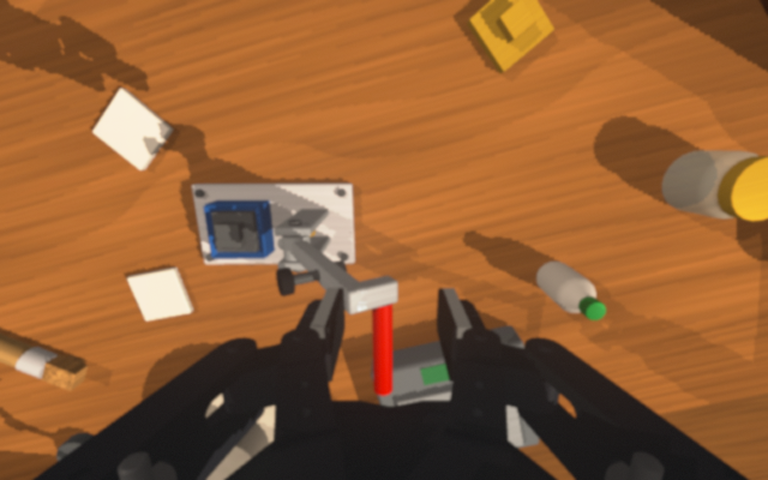

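```bash
python3 -m jog '{"gripper":[0.5,0.5,0.5,0.5,0.5,0.5,0.5,0.5,0.5],"travel":[[-0.78,-0.09,0],[-0.78,0,0],[-0.78,0,0],[0,0,0],[0,0,0.7],[0,0,0.7],[0,0,0.7],[0,0,0.7],[0,0,0]],"yaw":[0,0,0,0,0,0,0,0,0]}'
python3 - <<'E'
from meas import *
s=sense();T=s["ee_pos"];print(T,s["tool_rot"],s["joint_pos"])
d=np.array([631.5,106.8])-T[:2];print("rem tx,ty",d@[-.968,.25],d@[.25,.968])
E
```

```text
clock: 14.8
ee_pos: [632.5, 103.2, 202.5]
tool_rot: [-0.4, -3.112, 0.002]
contact_force: [-0.6, 0.8, -0.6]
width: 42.7
gripper_force: 0.0
[632.45052521 103.21091722 202.51801922] [-3.99981814e-01 -3.11227030e+00  2.15188144e-03] [-0.82709981  0.49631107  0.82207557  1.50972854 -0.36964871  1.30137419
  1.35012227]
rem tx,ty 1.8173790939467844 3.236600827498918
```

```bash
python3 -m jog '{"gripper":[0.5,0.5,0.05,0.05,0.05,0.05,0.05,0.05],"travel":[[0.06,0.11,-0.06],[0,0,0],[0,0,0],[0,0,0],[0,0,0],[0,0,0],[0,0,0],[0,0,0]],"yaw":[0,0,0,0,0,0,0,0]}' 30
python3 - <<'E'
from meas import *
s=sense();print(s["ee_pos"],s["width"])
j=np.arange(0,2.101,.105);q=2.1-j
x=-85+135*np.cos(q)-20*np.sin(q);z=100+135*np.sin(q)+20*np.cos(q)
N=np.array([546.3,-47.2])
for i in range(1,len(j)):
    p=N+x[i]*np.array([-.25,-.968])+44*np.array([.968,-.25]);print(f"{j[i]:.3f} [0,{-(x[i]-x[i-1])/30:.2f},{-(z[i]-z[i-1])/30:.2f}] ",p.round(1),round(z[i]-2,1))
E
```

```text
clock: 15.6
ee_pos: [633.5, 106.2, 207.1]
tool_rot: [0.401, 3.116, -0.001]
contact_force: [-4.1, -4.2, 7.6]
width: 13.2
gripper_force: 30.0
[633.48675302 106.18910283 207.14412671] 13.165986016072585
0.105 [0,-0.39,-0.28]  [628.6  95.5] 212.8
0.210 [0,-0.41,-0.24]  [625.5  83.5] 219.9
0.315 [0,-0.44,-0.19]  [622.2  70.8] 225.7
0.420 [0,-0.45,-0.15]  [618.8  57.6] 230.0
0.525 [0,-0.47,-0.10]  [615.3  44. ] 232.9
0.630 [0,-0.48,-0.05]  [611.7  30.2] 234.3
0.735 [0,-0.48,0.00]  [608.1  16.3] 234.2
0.840 [0,-0.47,0.05]  [604.6   2.5] 232.6
0.945 [0,-0.47,0.10]  [601.1 -11. ] 229.6
1.050 [0,-0.45,0.15]  [597.7 -24.1] 225.1
1.155 [0,-0.43,0.20]  [594.4 -36.8] 219.1
1.260 [0,-0.41,0.24]  [591.3 -48.7] 211.9
1.365 [0,-0.38,0.28]  [588.5 -59.9] 203.4
1.470 [0,-0.35,0.32]  [585.8 -70.1] 193.7
1.575 [0,-0.32,0.36]  [583.4 -79.3] 183.0
1.680 [0,-0.28,0.39]  [581.4 -87.3] 171.3
1.785 [0,-0.23,0.42]  [579.6 -94.2] 158.8
1.890 [0,-0.19,0.44]  [578.2 -99.7] 145.7
1.995 [0,-0.14,0.46]  [ 577.1 -103.9] 132.0
2.100 [0,-0.09,0.47]  [ 576.4 -106.6] 118.0
```

```bash
python3 -m jog '{"gripper":[0.05,0.05,0.05,0.05,0.05,0.05],"travel":[[0,-0.39,-0.28],[0,-0.41,-0.24],[0,-0.44,-0.19],[0,-0.45,-0.15],[0,-0.47,-0.1],[0,-0.48,-0.05]],"yaw":[0,0,0,0,0,0]}'
python3 -m jog '{"gripper":[0.05],"travel":[[0,0,0]],"yaw":[0]}'
```

```text
clock: 16.2
ee_pos: [614.4, 31.2, 237.3]
tool_rot: [0.397, 3.113, 0.002]
contact_force: [7.3, 1.6, -4.6]
width: 12.8
gripper_force: 29.4
clock: 16.3
ee_pos: [613.9, 28.9, 237.3]
tool_rot: [0.403, 3.113, 0.001]
contact_force: [6.2, -0.2, -1.3]
width: 12.8
gripper_force: 30.1
```

```bash
python3 -m jog '{"gripper":[0.05,0.05,0.05,0.05,0.05,0.05,0.05,0.05],"travel":[[0,-0.48,0],[0,-0.47,0.05],[0,-0.47,0.1],[0,-0.45,0.15],[0,-0.43,0.2],[0,-0.41,0.24],[0,-0.38,0.28],[0,0,0]],"yaw":[0,0,0,0,0,0,0,0]}'
```

```text
clock: 17.1
ee_pos: [591.3, -61.0, 206.2]
tool_rot: [0.402, 3.111, -0.002]
contact_force: [8.0, -6.5, -0.3]
width: 12.6
gripper_force: 30.2
```

```bash
python3 -m jog '{"gripper":[0.05,0.05,0.05,0.05,0.05,0.05,0.05,0.05],"travel":[[0,-0.35,0.32],[0,-0.32,0.36],[0,-0.28,0.39],[0,-0.23,0.42],[0,-0.19,0.44],[0,-0.14,0.46],[0,-0.09,0.45],[0,0,0]],"yaw":[0,0,0,0,0,0,0,0]}'
```

```text
clock: 17.9
ee_pos: [579.7, -107.6, 120.7]
tool_rot: [0.401, 3.111, -0.005]
contact_force: [8.9, -9.3, -0.0]
width: 12.7
gripper_force: 30.1
```

```bash
python3 -m jog '{"gripper":[0.45,0.45,0.45,0.45,0.45,0.45,0.45,0.45,0.45,0.45,0.45,0.45],"travel":[[0,0,0],[0,0,0],[0,0,0],[0,0,0],[0,0,-0.2],[0,0,0],[0,0,0],[0,0,0],[0,0,0],[0,0,0],[0,0,0],[0,0,0]],"yaw":[0,0,0,0,0,0,0,0,0,0,0,0]}'
python3 - <<'E'
from meas import *
np.set_printoptions(precision=1,suppress=True)
N=np.array([546.3,-47.2]);p=np.r_[N+50*np.array([-.25,-.968])+44*np.array([.968,-.25]),120]
for c in("wrist","scene"):
    f=grab_frame(c);hsv=cv2.cvtColor(f["img"],cv2.COLOR_RGB2HSV);m=cv2.inRange(hsv,(0,180,60),(4,255,255))|cv2.inRange(hsv,(174,180,60),(180,255,255))
    r,q=proj(f,p).astype(int);mm=np.zeros_like(m);mm[max(0,r-50):r+50,q-50:q+50]=m[max(0,r-50):r+50,q-50:q+50]
    ys,xs=np.nonzero(mm);print(c,proj(f,p),len(ys),ys.mean() if len(ys) else 0,xs.mean() if len(ys) else 0)
    if c=="wrist":save(f,"w8",1.2)
print(sense()["ee_pos"])
E
```

```text
clock: 19.1
ee_pos: [578.0, -105.3, 126.7]
tool_rot: [-0.399, -3.116, -0.0]
contact_force: [0.2, -0.3, -0.8]
width: 38.2
gripper_force: 0.0
wrist [259.2 321.5] 2364 257.7085448392555 321.00169204737733
scene [198.5 264.3] 45 201.4 258.73333333333335
[ 578.  -105.3  126.7]
```

View pics/w8.png

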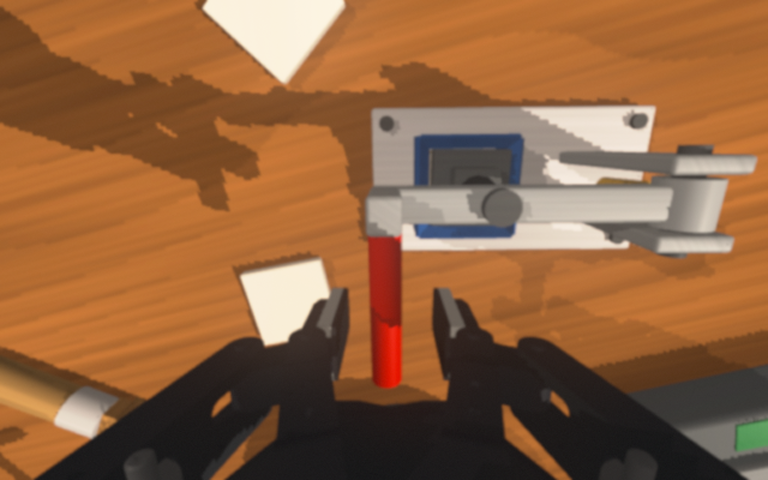

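The clamp is level with its pad on the boss, and the bar at (386,310)/1.2 stands free between the open fingers. I'll wait out the hold, then re-grip.

```bash
python3 -m jog '{"gripper":[0.45,0.45,0.45,0.45,0.45,0.45,0.45,0.45,0.45,0.45,0.45,0.45],"travel":[[0,0,0],[0,0,0],[0,0,0],[0,0,0],[0,0,0],[0,0,0],[0,0,0],[0,0,0],[0,0,0],[0,0,0],[0,0,0],[0,0,0]],"yaw":[0,0,0,0,0,0,0,0,0,0,0,0]}'
python3 -m jog '{"gripper":[0.45,0.45,0.05,0.05,0.05,0.05,0.05,0.05],"travel":[[0,0,0.2],[0,0,0],[0,0,0],[0,0,0],[0,0,0],[0,0,0],[0,0,0],[0,0,0]],"yaw":[0,0,0,0,0,0,0,0]}' 30
```

```text
clock: 20.4
ee_pos: [578.0, -105.3, 126.8]
tool_rot: [0.399, 3.116, 0.0]
contact_force: [-0.0, -0.5, 0.4]
width: 38.2
gripper_force: 0.0
clock: 21.2
ee_pos: [577.4, -107.2, 120.8]
tool_rot: [-0.402, -3.116, 0.003]
contact_force: [-1.5, -5.5, -0.7]
width: 12.6
gripper_force: 29.7
```

```bash
python3 -m jog '{"gripper":[0.05,0.05,0.05,0.05,0.05,0.05,0.05,0.05],"travel":[[0,0.09,-0.47],[0,0.14,-0.46],[0,0.19,-0.44],[0,0.23,-0.42],[0,0.28,-0.39],[0,0.32,-0.36],[0,0.35,-0.32],[0,0,0]],"yaw":[0,0,0,0,0,0,0,0]}'
```

```text
clock: 22.0
ee_pos: [589.7, -58.8, 208.0]
tool_rot: [-0.398, -3.115, 0.001]
contact_force: [-6.3, -4.9, 2.8]
width: 13.0
gripper_force: 30.3
```

```bash
python3 -m jog '{"gripper":[0.05,0.05,0.05,0.05,0.05,0.05,0.05,0.05],"travel":[[0,0.38,-0.28],[0,0.41,-0.24],[0,0.43,-0.2],[0,0.45,-0.15],[0,0.47,-0.1],[0,0.47,-0.05],[0,0.48,0],[0,0,0]],"yaw":[0,0,0,0,0,0,0,0]}'
python3 -m jog '{"gripper":[0.05,0.05,0.05,0.05,0.05,0.05,0.05],"travel":[[0,0.48,0.05],[0,0.47,0.1],[0,0.45,0.15],[0,0.44,0.19],[0,0.41,0.24],[0,0.39,0.28],[0,0,0]],"yaw":[0,0,0,0,0,0,0]}'
```

```text
clock: 22.8
ee_pos: [613.3, 35.5, 237.3]
tool_rot: [-0.391, -3.115, -0.005]
contact_force: [-5.6, 4.9, 5.0]
width: 12.7
gripper_force: 30.3
clock: 23.5
ee_pos: [631.2, 106.7, 206.0]
tool_rot: [-0.399, -3.11, 0.005]
contact_force: [-10.1, -4.5, 0.5]
width: 12.3
gripper_force: 31.4
```

```bash
python3 -m jog '{"gripper":[0.5,0.5,0.5,0.5,0.5,0.5,0.5,0.5,0.5,0.5,0.5,0.5],"travel":[[0,0,0],[0,0,0],[0,0,0],[0,0,0],[0,0,-0.4],[0,0,-0.8],[0,0,-0.8],[0,0,-0.8],[0.75,0.1,0],[0.75,0,0],[0.75,0,0],[0,0,0]],"yaw":[0,0,0,0,0,0,0,0,0,0,0,0]}'
python3 - <<'E'
from fit import *
np.set_printoptions(precision=2,suppress=True)
f=grab_frame("wrist");hsv=cv2.cvtColor(f["img"],cv2.COLOR_RGB2HSV);m=cv2.inRange(hsv,(0,180,60),(4,255,255))|cv2.inRange(hsv,(174,180,60),(180,255,255))
k,l,st,ce=cv2.connectedComponentsWithStats(m);j=1+st[1:,4].argmax();print("handle px",ce[j][::-1],"pred open",proj(f,(631.5,106.8,206.4)))
s=hsv[...,1];N=(546.3,-47.2);C=proj(f,(*N,55)).astype(int);print(C)
m=np.zeros(s.shape,np.uint8);R=36;w=hsv[C[0]-R:C[0]+R,C[1]-R:C[1]+R]
m[C[0]-R:C[0]+R,C[1]-R:C[1]+R]=(w[...,1]<70)&(w[...,2]<110)
k,l,st,_=cv2.connectedComponentsWithStats(m)
j=l[C[0],C[1]];print(j,st[j])
b=[box(23,23,38,48)-0,box(13,13,48,64)]
print("cap",fit(f,l==j,b,(*N,-1.822)))
print(sense()["contact_force"],sense()["ee_pos"],sense()["gripper_force"])
E
```

```text
clock: 24.7
ee_pos: [567.4, 128.5, 292.1]
tool_rot: [-0.397, -3.116, -0.004]
contact_force: [1.5, 0.3, 0.0]
width: 42.6
gripper_force: 0.0
handle px [288.89 319.21] pred open [287.96 318.83]
[194 192]
5 [ 177  175   41   35 1275]
cap (array([546.3 , -47.2 ,  -1.82]), np.float64(7.230603714251683))
[-0.93  0.83  0.43] [568.39 128.13 292.09] 0.0
```

```bash
python3 -c "
from station import job
print(job.job_done())"
```

```text
the job is handed in; nothing more can be done
None
```

The job is handed in, with no verdict returned: the cap was seated in the nest, the clamp held it on its own for about two seconds and was swung back open; my last measurements put the cap at the nest's centre and the handle at its open stop, but I viewed 11 pictures, one over the limit of 10.

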